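# Put away the grinding bench: slab-glass offcuts, foil reel and spare bit

### The arm

A 6-joint arm with a two-finger parallel gripper is mounted at the origin on the work surface. World frame = base frame: x ahead of the robot, y to its left, z up, the work surface at z = 0. Lengths are in m, angles in rad, forces in N, time in s.
With the tool pointing down it reaches from about 0.375 to 0.975 m from the base axis. Payload 3.8 kg.
Tool frame: the origin (TCP) lies midway between the tips of the shut fingers; the grasp point (between the pads) lies 19 mm behind it; z points along the fingers, y is the line along which they close (so a half turn about z gives the same grasp; the last joint's range is limited). The gripper opens to 85 mm and grips with 20 to 120 N. Pads are 22 mm wide; open, the fingers measure 114 mm over their backs; the gripper's body (76 mm by 85 mm) begins 54 mm behind the grasp point. The pads swing forward as they close: fully open they stand 13 mm farther back than shut.
Start: joints at [1.139, 0.264, 1.604, -0, 1.274, -0.037], TCP at [0.26, 0.623, 0.231] pointing down, gripper open.
Joint ranges: [-2.63, 2.63], [-0.94, 2.18], [0.31, 2.57], [-1.31, 4.45], [0, 2.66], [-2.55, 2.55]. Speed limits (rad/s): [2.57, 2.57, 3.14, 3.14, 3.14, 3.14].

### API

Orientations are given as a rotation vector (axis times angle).
In Python, from plant import bot, get_image, workorder, spot_in, silhouettes gives the robot as it stands.
- The arm moves only by the tool carry_out, never from a script. Its argument "deltas" is a list of rows, each a list of 7 numbers: the shift along the tool's x, y, z in units of 25 mm (1.0 is 25 mm), then the turn, a rotation vector about the tool's x, y, z in units of 6 degrees (1.0 is 6 degrees), then the finger opening in mm, from 0 to 85.4. A call has 1 to 10 rows; each row shifts and turns the commanded pose from where the row before left it, along the tool's axes as they then stand; what a row does not reach is not made up. A row lasts 1/10 s, in which the tool goes at most 50 mm and 8.59 degrees, less where a joint would pass 70% of its speed; a pose out of reach is approached as far as the arm can. A call is refused whole if a number of a shift passes 1 or a number of a turn 1, either way. A call with a gripper value outside its range is refused whole. The fingers move at their own pace and stop on an object; "newtons" is the grip in N (left out, the last holds). Time passes only in rows, so rows that do not move let the fingers close. It gives the time, the measured TCP pose, the force, the opening and the grip force at its end, in the units of the state.
- bot.state(): the state, without advancing time (a new reading comes with each control period).
- get_image(name): name is "scene" or "top"; returns a dict with "color" (480x640x3 uint8, red, green, blue), "z_map" (480x640 float32, m along the optical axis (not along the pixel's ray), 0 where there is no reading), "intrinsics" (3x3 intrinsics, pixels), "R" (3x3) and "t" (3): a world point X has camera coordinates R X + t. Camera axes: x right, y down, z forward; pixel columns grow to the right and rows downward; lengths in m; the calibration is good to about 2 mm. A picture is of the moment at which its call begins.
- workorder.hand_in(): hands the job in; it is judged then, once.
Trained networks look in a picture, given as the dict that the camera call returned (one of the last four; its "shot" number tells which), for a name from the list of things; names that differ only in an ending like _2 or _b are one class to them, and where a whole thing is asked for, a point or a joint stands for the part that bears it (a point fixed in the world has none). Each returns a list of dicts, best first, with "p" (0 to 1); they miss things now and then, are a little off and sometimes report something else, mostly with a low value. They report only what shows in the picture. A call takes as long as a camera call.
- spot_in(picture, thing): "extent" ([left, top, width, height] in pixels, round what is visible of it).
- silhouettes(picture, thing): "region" (480x640 bool, what is visible of it) and "extent" ([left, top, width, height] in pixels, round what is visible of it).
The state is a dict: "time": time; "joint_pos": joint angles; "qvel": joint speeds; "joint_torque": joint torques, N m; "tcp_pos": TCP position; "eef_rot": TCP orientation; "force": force on the tool from outside, world axes, zero at the start; "wrist_torque": the same for the moment, N m; "width": opening from 0.0 (shut) to 1.0 (fully open); "finger_force": force on a finger pad.
Only numpy, scipy, OpenCV 4.12 (cv2) and the standard library are available. Lean on these libraries where they do the work, as an engineer would, in place of code of your own. Each camera call takes 0.05 s, during which the arm holds its last target. There are 200 camera calls.

### The job

Clear the grinding bench: lay both amber glass offcuts flat, side by side, in the tray with the amber sample and the blue offcut flat in the tray with the blue sample, slip the copper foil reel over the post of the reel stand so that it lies on the black reel, and put the spare grinding bit in the round steel dish. Set the glass down rather than dropping it, with no piece on top of another, and leave the little flux jar standing where it is.

Things in the scene. Friction and masses are not known exactly. Their poses are not given: they have to be found in the camera images.
- amber_long: Long offcut of amber (orange-yellow) slab glass, a tapered slab 64 mm long on its -y side and 48 mm on its +y side, 34 mm wide, 22 mm thick, lying flat on the bench. Its two long sides are parallel, 34 mm apart, at y = -17 and +17 mm of its own frame: grip across them. Origin: underside centre; x along the long sides, z up. Loose, about 0.1 kg.
- amber_short: Short offcut of amber (orange-yellow) slab glass with one corner snapped off, 42 mm long, 34 mm wide, 22 mm thick, lying flat on the bench. Its two long sides are parallel, 34 mm apart, at y = -17 and +17 mm of its own frame: grip across them. Origin: underside centre; x along the long sides, z up. Loose, about 0.1 kg.
- blue_piece: Offcut of deep blue slab glass, a slanted slab about 56 mm long, 34 mm wide, 22 mm thick, lying flat on the bench. Its two long sides are parallel, 34 mm apart, at y = -17 and +17 mm of its own frame: grip across them. Origin: underside centre; x along the long sides, z up. Loose, about 0.1 kg.
- foil_reel: Reel of copper foil lying flat: copper-coloured ring with a cardboard core, 62 mm outside diameter, 38 mm bore right through, 14 mm thick. Origin: centre of its underside; z up, along the bore. Loose, about 80 g.
- grinder_bit: Spare diamond grinding bit standing on end: a small brass cylinder with a dark grey band, 25 mm diameter, 26 mm tall. Origin: centre of its underside; z up along its axis. Loose, about 60 g.
- amber_tray: Grey plastic tray, fixed to the bench, open above: pocket 110 mm (its x) by 150 mm (its y) inside, floor 4 mm thick, walls 4 mm thick, rim 32 mm above the bench. Along its -x side (towards the robot) runs a 26 mm ledge, on which a glass sample 80 x 20 mm is glued, its top 36 mm above the bench. Origin: under the middle of the pocket, at bench height; z up. The sample is amber (orange-yellow).
- blue_tray: Grey plastic tray, fixed to the bench, open above: pocket 110 mm (its x) by 150 mm (its y) inside, floor 4 mm thick, walls 4 mm thick, rim 32 mm above the bench. Along its -x side (towards the robot) runs a 26 mm ledge, on which a glass sample 80 x 20 mm is glued, its top 36 mm above the bench. Origin: under the middle of the pocket, at bench height; z up. The sample is deep blue.
- reel_stand: Foil reel stand, fixed to the bench: a round dark wooden foot of 88 mm diameter, on it a black reel with a silvery band that stays there (62 mm diameter, its top 24 mm above the bench), and through the middle an upright pale wooden post, 16 mm in diameter with a tapered top, whose tip is 58 mm above the bench. Origin: on the post's axis at bench height; z up.
- bit_dish: Round steel parts dish with a black rubber floor, fixed to the bench: 92 mm across at the foot, 102 mm at the rim, 22 mm high, walls 3 mm, floor 4 mm above the bench. Origin: centre, at bench height; z up.
- flux_jar: Small white flux jar with a green screw lid, 44 mm diameter, 55 mm tall, standing among the things; not to be moved. Origin: centre of its underside; z up. Loose, about 120 g.

How it is judged:
At the end, for the whole second after the job is handed in: Glass flat (0.15 rad) on the floor of the tray of its colour (underside < 10 mm above the tray's underside); reel flat round the post (15 mm), underside < 30 mm up; bit in the dish (within 42 mm of its middle, < 22 mm up); flux jar upright within 20 mm of its place; all at rest (x of amber_long in the frame of amber_tray between -0.05 and 0.05 m and y of amber_long in the frame of amber_tray between -0.07 and 0.07 m and z of amber_long in the frame of amber_tray between 0 and 0.01 m and angle between each of amber_long, amber_short, blue_piece, foil_reel's own z axis and vertical below 0.15 rad and x of amber_short in the frame of amber_tray between -0.05 and 0.05 m and y of amber_short in the frame of amber_tray between -0.07 and 0.07 m and z of amber_short in the frame of amber_tray between 0 and 0.01 m and x of blue_piece in the frame of blue_tray between -0.05 and 0.05 m and y of blue_piece in the frame of blue_tray between -0.07 and 0.07 m and z of blue_piece in the frame of blue_tray between 0 and 0.01 m and horizontal distance between foil_reel and reel_stand below 0.015 m and z of foil_reel in the frame of reel_stand below 0.03 m and horizontal distance between grinder_bit and bit_dish below 0.042 m and z of grinder_bit in the frame of bit_dish below 0.022 m and linear speed of each of amber_long, amber_short, blue_piece, foil_reel, grinder_bit, flux_jar below 0.02 m/s and distance of flux_jar from where it was at the start of the episode below 0.02 m and angle between flux_jar's own z axis and vertical below 0.2 rad); the robot touches nothing.
It fails at once if a piece of glass is let fall freely by more than about 28 mm, or thrown ((linear speed of amber_long above 0.75 m/s and contact force between amber_long and the fingers below 0.02 N) or (linear speed of amber_short above 0.75 m/s and contact force between amber_short and the fingers below 0.02 N) or (linear speed of blue_piece above 0.75 m/s and contact force between blue_piece and the fingers below 0.02 N)).
It fails at once if the flux jar is knocked over or pushed away by more than 30 mm (angle between flux_jar's own z axis and vertical above 0.5 rad or distance of flux_jar from where it was at the start of the episode above 0.03 m).
It also fails if it takes over 122 s, if anything falls off the work surface, if the arm or the gripper's body presses on something with over 40 N, if the wrist force passes 120 N, or if a joint passes its speed limit or range.

## Working session

There is one attempt and no reset: what is moved stays moved. The work goes in short steps, Python scripts to look and compute and a tool call to move; the robot and the scene stay as the last step left them, time stands still between calls to the robot, and variables do not carry over. Pictures are saved under pics/ and viewed, at most 14 in all, crops included, and the job is handed in when it is done.

Besides the shell and the picture viewer there is one more tool, called by a JSON object that holds its "name" and its "arguments". carry_out: Moves the arm, as the interface text tells. Its arguments: {"type":"object","properties":{"deltas":{"type":"array"},"newtons":{"type":"number"}},"required":["deltas"]}

```bash
ls; mkdir -p pics; python3 - <<'E'
from plant import bot,get_image,silhouettes
import cv2,numpy as np
s=bot.state();print({k:np.round(v,3) for k,v in s.items()})
for n in("top","scene"):
    p=get_image(n);cv2.imwrite(f"pics/{n}0.png",p["color"][:,:,::-1]);print(n,p["intrinsics"].tolist(),p["R"].round(3).tolist(),p["t"])
E
```

```text
pics
{'time': np.float64(0.0), 'joint_pos': array([ 1.139,  0.265,  1.605,  0.   ,  1.274, -0.037]), 'qvel': array([ 0.002, -0.001,  0.001, -0.001, -0.001, -0.001]), 'joint_torque': array([ 2.0000e-03, -5.1510e+01, -3.6732e+01,  0.0000e+00,  1.2000e-02,
       -0.0000e+00]), 'tcp_pos': array([0.259, 0.622, 0.23 ]), 'eef_rot': array([-6.16e-01, -3.08e+00,  3.00e-03]), 'force': array([ 0.385, -1.368, -0.352]), 'wrist_torque': array([-0.036,  0.045, -0.012]), 'finger_force': np.float64(0.0), 'width': np.float64(0.997)}
top [[503.3632833605877, 0.0, 322.4842539009415], [0.0, 503.3632833605877, 237.825198713171], [0.0, 0.0, 1.0]] [[-0.011, -1.0, -0.013], [-0.995, 0.012, -0.103], [0.103, 0.012, -0.995]] [0.02916539 0.55828186 0.82936149]
scene [[493.32496075324383, 0.0, 311.3937206050632], [0.0, 493.32496075324383, 242.70422243391172], [0.0, 0.0, 1.0]] [[-0.632, 0.775, -0.007], [0.669, 0.541, -0.51], [-0.391, -0.327, -0.86]] [ 0.3522169  -0.34792981  1.27330887]
```

View pics/top0.png

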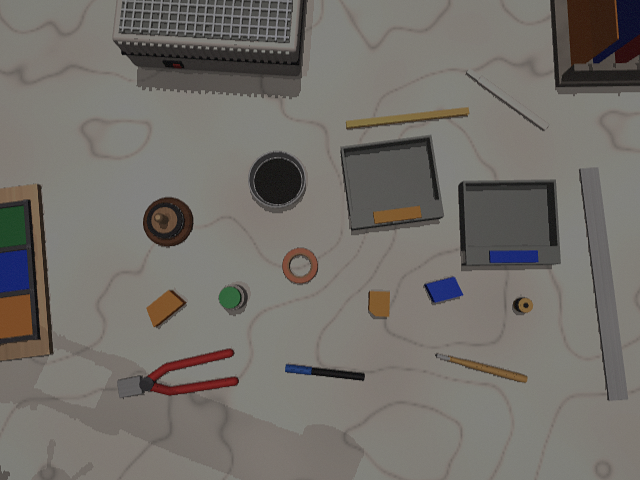

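View pics/scene0.png

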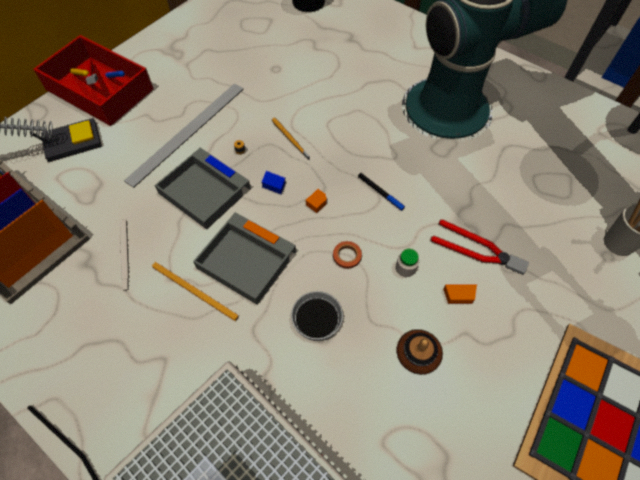

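The top view shows amber_long (165,308), amber_short (379,304), blue (443,289), bit (523,305), reel (300,266), jar (232,297), stand (168,221), dish (277,181), and trays at (391,183) for amber and (508,223) for blue. The scene view agrees. Next I measure.

```bash
cat >h.py <<'E'
from plant import bot,get_image,silhouettes,workorder
import cv2,numpy as np
def plane(p,uv,z):
    uv=np.atleast_2d(uv).astype(float);K=np.array(p["intrinsics"]);R=np.array(p["R"]);t=np.array(p["t"])
    c=-R.T@t;d=np.c_[uv,np.ones(len(uv))]@np.linalg.inv(K).T@R
    return c+d*((z-c[2])/d[:,2])[:,None]
def cloud(p,m):
    v,u=np.nonzero(m&(p["z_map"]>0));zz=p["z_map"][v,u]
    K=np.array(p["intrinsics"]);R=np.array(p["R"]);t=np.array(p["t"])
    return (np.c_[u,v,np.ones(len(u))]@np.linalg.inv(K).T*zz[:,None]-t)@R
E
cat >m.py <<'E'
from h import *
H=dict(amber_long=.022,amber_short=.022,blue_piece=.022,foil_reel=.014,grinder_bit=.026,flux_jar=.055,reel_stand=.058,bit_dish=.022,amber_tray=.032,blue_tray=.032)
p=get_image("top")
for n,h in H.items():
    for r in silhouettes(p,n)[:2]:
        if r["p"]<.3: continue
        P=cloud(p,r["region"]);z=P[:,2]
        T=P[(abs(z-h)<.006)] 
        print(n,round(r["p"],2),r["extent"],len(P),"z%",np.percentile(z,[5,50,95]).round(3),"mean",P.mean(0).round(4))
        if len(T)>5:
            b=cv2.minAreaRect(T[:,:2].astype(np.float32)*1000);print("   top",len(T),T.mean(0).round(4),"rect",np.round(b[0],1),np.round(b[1],1),round(b[2],1),"box",np.round(cv2.boxPoints(b)).tolist(),"circ",np.round(cv2.minEnclosingCircle(T[:,:2].astype(np.float32)*1000)[0],1),np.round(cv2.minEnclosingCircle(T[:,:2].astype(np.float32)*1000)[1],1))
            hu=cv2.convexHull(T[:,:2].astype(np.float32)*1000);
            if h==.022 and n!='bit_dish': print("   poly",cv2.approxPolyDP(hu,3,True)[:,0].round(1).tolist())
E
python3 m.py
```

```text
amber_long 0.65 [425.6, 274.4, 35.8, 28.3] 688 z% [0.002 0.022 0.025] mean [ 0.4696 -0.1817  0.0202]
   top 611 [ 0.4696 -0.1826  0.0222] rect [ 469.7 -183. ] [33.9 55.1] 13.9 box [[447.0, -160.0], [460.0, -214.0], [493.0, -206.0], [479.0, -152.0]] circ [ 470.4 -182.6] 31.1
   poly [[489.6000061035156, -199.89999389648438], [478.29998779296875, -152.5], [449.3999938964844, -165.3000030517578], [459.1000061035156, -210.8000030517578], [464.1000061035156, -212.6999969482422]]
amber_long 0.61 [142.3, 291.8, 45.7, 33.8] 770 z% [0.007 0.022 0.024] mean [0.4449 0.2934 0.0202]
   top 682 [0.4448 0.295  0.0218] rect [445.6 296.5] [34.5 63.2] 38.8 box [[412.0, 310.0], [452.0, 261.0], [479.0, 283.0], [439.0, 332.0]] circ [440.7 292.2] 33.0
   poly [[473.0, 285.79998779296875], [442.8999938964844, 323.3999938964844], [414.20001220703125, 311.8999938964844], [452.29998779296875, 261.29998779296875]]
amber_short 0.92 [369.2, 290.5, 19.7, 26.4] 502 z% [0.019 0.022 0.025] mean [ 0.4479 -0.0717  0.0217]
   top 490 [ 0.448  -0.0721  0.0221] rect [447.3 -71.8] [34.  40.6] 88.5 box [[426.0, -88.0], [46
[... 1858 characters left out ...]
.5939 0.2949 0.0557] rect [594.4 296.2] [13.8 15.2] 1.7 box [[587.0, 304.0], [588.0, 288.0], [602.0, 289.0], [601.0, 304.0]] circ [593.9 295.9] 7.9
amber_tray 0.64 [339.4, 136.6, 103.4, 93.3] 7812 z% [0.002 0.006 0.036] mean [ 0.6573 -0.0988  0.0135]
   top 2212 [ 0.6246 -0.1013  0.0329] rect [655.5 -97.2] [144.7 158.5] 6.9 box [[574.0, -27.0], [593.0, -185.0], [737.0, -167.0], [718.0, -10.0]] circ [654.5 -96.4] 105.2
blue_tray 0.93 [458.7, 180.5, 104.2, 83.3] 8351 z% [0.002 0.006 0.036] mean [ 0.5845 -0.3009  0.0139]
   top 2386 [ 0.5545 -0.2977  0.0328] rect [ 582.9 -297.8] [144.5 160.5] 0.1 box [[510.0, -218.0], [511.0, -378.0], [655.0, -378.0], [655.0, -217.0]] circ [ 582.5 -296.6] 106.3
```

```bash
cat >d.py <<'E'
# usage: d.py x y z psi(deg of closing line)
import sys;from h import *
from scipy.spatial.transform import Rotation as Ro
x,y,z,psi=map(float,sys.argv[1:5]);s=bot.state();M=Ro.from_rotvec(s["eef_rot"]).as_matrix()
cur=np.degrees(np.arctan2(M[1,1],M[0,1]));d=(psi-cur+90)%180-90
a=np.radians(cur+d);e=np.array([x,y,z])-s["tcp_pos"]
print("t",round(float(s["time"]),1),"tcp",np.round(s["tcp_pos"],4),"psi",round(cur,1),"tilt",M[:,2].round(3),"w",round(float(s["width"])*85.4,1),"ff",round(float(s["finger_force"]),1),"q",np.round(s["joint_pos"],2))
print("turn z units",round(-d/6,2),"then shift units x,y,z",np.round(np.array([-np.sin(a)*e[0]+np.cos(a)*e[1],np.cos(a)*e[0]+np.sin(a)*e[1],-e[2]])/.025,2))
E
python3 - <<'E'
from h import *
p=get_image("top");r=p["color"]
from plant import spot_in
print([(q["p"],q["extent"]) for q in spot_in(p,"bit_dish")][:2])
m=np.zeros((480,640),bool);m[140:225,235:318]=1
P=cloud(p,m);T=P[abs(P[:,2]-.021)<.004];print(len(T),cv2.minEnclosingCircle(T[:,:2].astype(np.float32)*1000))
m[:]=0;m[190:255,135:205]=1
P=cloud(p,m);print(np.histogram(P[:,2],np.arange(0,.062,.004)))
for lo,hi in((.005,.015),(.02,.027)):
  T=P[(P[:,2]>lo)&(P[:,2]<hi)];print(cv2.minEnclosingCircle(T[:,:2].astype(np.float32)*1000))
E
python3 d.py .445 .2955 .13 38.5
```

```text
[(0.8, [250.4, 149.4, 53.8, 58.7])]
398 ((664.5914916992188, 101.61165618896484), 51.089569091796875)
(array([1320,  238,  588,   68,   28,  416,  469,    9,    9,    6,   10,
          9,   11,   36,   28]), array([0.   , 0.004, 0.008, 0.012, 0.016, 0.02 , 0.024, 0.028, 0.032,
       0.036, 0.04 , 0.044, 0.048, 0.052, 0.056, 0.06 ]))
((586.6873168945312, 305.19281005859375), 55.843074798583984)
((594.8153686523438, 295.6581115722656), 31.486797332763672)
t 0.8 tcp [0.2596 0.6231 0.2313] psi 67.4 tilt [ 0.  0. -1.] w 85.4 ff 0.0 q [ 1.14  0.26  1.6  -0.    1.27 -0.04]
turn z units 4.81 then shift units x,y,z [-14.87  -2.35   4.05]
```

{"name": "carry_out", "arguments": {"deltas": [[0, 0, 0.4, 0, 0, 0.96, 60], [0, 0, 0.4, 0, 0, 0.96, 60], [0, 0, 0.4, 0, 0, 0.96, 60], [0, 0, 0.4, 0, 0, 0.96, 60], [0, 0, 0.4, 0, 0, 0.96, 60], [-1, -0.15, 0, 0, 0, 0, 60], [-1, -0.15, 0, 0, 0, 0, 60], [-1, -0.15, 0, 0, 0, 0, 60], [-1, -0.15, 0, 0, 0, 0, 60], [-1, -0.15, 0, 0, 0, 0, 60]], "newtons": 40}}

```text
time: 1.75
tcp_pos: [0.3233, 0.5129, 0.1814]
eef_rot: [1.363, 2.831, 0.0]
force: [0.5, -0.6, 0.1]
width: 0.706
finger_force: 0.0
```

{"name": "carry_out", "arguments": {"deltas": [[-1, -0.16, 0.2, 0, 0, 0, 60], [-1, -0.16, 0.2, 0, 0, 0, 60], [-1, -0.16, 0.2, 0, 0, 0, 60], [-1, -0.16, 0.2, 0, 0, 0, 60], [-1, -0.16, 0.2, 0, 0, 0, 60], [-1, -0.16, 0.2, 0, 0, 0, 60], [-1, -0.16, 0.2, 0, 0, 0, 60], [-1, -0.16, 0.2, 0, 0, 0, 60], [-1, -0.16, 0.2, 0, 0, 0, 60], [0, 0, 0, 0, 0, 0, 60]]}}

```text
time: 2.75
tcp_pos: [0.4357, 0.3129, 0.1356]
eef_rot: [1.367, 2.829, -0.003]
force: [0.2, 0.4, -0.2]
width: 0.701
finger_force: 0.0
```

```bash
python3 d.py .445 .2955 .03 38.5
```

```text
t 2.8 tcp [0.4357 0.3129 0.1356] psi 38.4 tilt [-0.001 -0.002 -1.   ] w 59.8 ff 0.0 q [ 0.58  0.08  2.   -0.    1.06 -0.09]
turn z units -0.01 then shift units x,y,z [-0.77 -0.14  4.22]
```

{"name": "carry_out", "arguments": {"deltas": [[-0.78, -0.14, 0.6, 0, 0, 0, 60], [0, 0, 1, 0, 0, 0, 60], [0, 0, 1, 0, 0, 0, 60], [0, 0, 1, 0, 0, 0, 60], [0, 0, 0.62, 0, 0, 0, 60], [0, 0, 0, 0, 0, 0, 60]]}}

```text
time: 3.35
tcp_pos: [0.4422, 0.2973, 0.0284]
eef_rot: [-1.361, -2.828, 0.006]
force: [-1.0, -0.3, 0.5]
width: 0.701
finger_force: 0.0
```

```bash
python3 d.py .445 .2955 .002 38.5
```

```text
t 3.4 tcp [0.4422 0.2973 0.0284] psi 38.6 tilt [-0.005 -0.002 -1.   ] w 59.9 ff 0.0 q [ 0.54  0.22  2.08  0.    0.85 -0.13]
turn z units 0.02 then shift units x,y,z [-0.12  0.04  1.06]
```

{"name": "carry_out", "arguments": {"deltas": [[-0.12, 0.04, 0.5, 0, 0, 0, 60], [0, 0, 0.5, 0, 0, 0, 60], [0, 0, 0, 0, 0, 0, 60], [0, 0, 0, 0, 0, 0, 30], [0, 0, 0, 0, 0, 0, 30], [0, 0, 0, 0, 0, 0, 30], [0, 0, 0, 0, 0, 0, 30], [0, 0, 0, 0, 0, 0, 30]]}}

```text
time: 4.15
tcp_pos: [0.4477, 0.2965, 0.0064]
eef_rot: [1.363, 2.83, 0.002]
force: [-0.2, 1.0, 2.2]
width: 0.387
finger_force: 40.9
```

{"name": "carry_out", "arguments": {"deltas": [[0, 0, -0.5, 0, 0, 0, 30], [0, 0, -1, 0, 0, 0, 30], [0, 0, -1, 0, 0, 0, 30], [0, 0, -1, 0, 0, 0, 30], [0, 0, -1, 0, 0, 0, 30], [0, 0, -1, 0, 0, 0, 30], [0, 0, 0, 0, 0, 0, 30]], "newtons": 50}}

```text
time: 4.85
tcp_pos: [0.4497, 0.2978, 0.1481]
eef_rot: [1.361, 2.826, 0.011]
force: [0.3, 0.1, -0.8]
width: 0.379
finger_force: 50.2
```

```bash
python3 - <<'E'
import numpy as np
a=np.radians(6.9);o=np.array([668.4,-95.6]);
for y in(34,-34):print(o+y*np.array([-np.sin(a),np.cos(a)]))
E
python3 d.py .6644 -.0619 .08 96.9
```

```text
[664.31534748 -61.84625037]
[ 672.48465252 -129.35374963]
t 4.8 tcp [0.4497 0.2978 0.1481] psi 38.6 tilt [ 0.007  0.004 -1.   ] w 32.4 ff 50.2 q [ 0.54  0.07  1.99  0.    1.07 -0.13]
turn z units -9.72 then shift units x,y,z [ -6.8  -15.31   2.73]
```

{"name": "carry_out", "arguments": {"deltas": [[0, 0, 0, 0, 0, -0.97, 30], [0, 0, 0, 0, 0, -0.97, 30], [0, 0, 0, 0, 0, -0.97, 30], [0, 0, 0, 0, 0, -0.97, 30], [0, 0, 0, 0, 0, -0.97, 30], [0, 0, 0, 0, 0, -0.97, 30], [0, 0, 0, 0, 0, -0.97, 30], [0, 0, 0, 0, 0, -0.97, 30], [0, 0, 0, 0, 0, -0.97, 30], [0, 0, 0, 0, 0, -0.97, 30]]}}

```text
time: 5.85
tcp_pos: [0.4462, 0.2956, 0.142]
eef_rot: [0.192, -3.134, 0.002]
force: [-0.1, 0.3, -1.7]
width: 0.388
finger_force: 50.2
```

{"name": "carry_out", "arguments": {"deltas": [[-0.4, -0.9, 0, 0, 0, 0, 30], [-0.4, -0.9, 0, 0, 0, 0, 30], [-0.4, -0.9, 0, 0, 0, 0, 30], [-0.4, -0.9, 0, 0, 0, 0, 30], [-0.4, -0.9, 0, 0, 0, 0, 30], [-0.4, -0.9, 0, 0, 0, 0, 30], [-0.4, -0.9, 0, 0, 0, 0, 30], [-0.4, -0.9, 0, 0, 0, 0, 30], [-0.4, -0.9, 0, 0, 0, 0, 30], [-0.4, -0.9, 0, 0, 0, 0, 30]]}}

```text
time: 6.85
tcp_pos: [0.5724, 0.0835, 0.142]
eef_rot: [0.186, -3.134, 0.0]
force: [0.8, 0.0, -1.1]
width: 0.382
finger_force: 50.2
```

{"name": "carry_out", "arguments": {"deltas": [[-0.4, -0.9, 0, 0, 0, 0, 30], [-0.4, -0.9, 0, 0, 0, 0, 30], [-0.4, -0.9, 0, 0, 0, 0, 30], [-0.4, -0.9, 0, 0, 0, 0, 30], [-0.4, -0.9, 0, 0, 0, 0, 30], [-0.4, -0.9, 0, 0, 0, 0, 30], [-0.4, -0.9, 0, 0, 0, 0, 30], [0, 0, 0, 0, 0, 0, 30], [0, 0, 0, 0, 0, 0, 30]]}}

```text
time: 7.75
tcp_pos: [0.6602, -0.0638, 0.1419]
eef_rot: [0.184, -3.134, -0.001]
force: [-1.1, 0.4, -1.8]
width: 0.383
finger_force: 50.2
```

```bash
python3 d.py .6643 -.0618 .05 96.9
```

```text
t 7.8 tcp [ 0.6602 -0.0638  0.1419] psi 96.7 tilt [-0.002  0.001 -1.   ] w 32.7 ff 50.2 q [-0.13  0.31  1.72  0.    1.12 -1.82]
turn z units -0.03 then shift units x,y,z [-0.17  0.06  3.68]
```

{"name": "carry_out", "arguments": {"deltas": [[-0.17, 0.06, 0.7, 0, 0, 0, 30], [0, 0, 1, 0, 0, 0, 30], [0, 0, 1, 0, 0, 0, 30], [0, 0, 1, 0, 0, 0, 30], [0, 0, 0.8, 0, 0, 0, 30], [0, 0, 0.3, 0, 0, 0, 30], [0, 0, 0.3, 0, 0, 0, 30], [0, 0, 0.1, 0, 0, 0, 30], [0, 0, 0, 0, 0, 0, 30], [0, 0, 0, 0, 0, 0, 30]]}}

```text
time: 8.75
tcp_pos: [0.6661, -0.0616, 0.0145]
eef_rot: [-0.186, 3.134, -0.001]
force: [0.5, -0.6, -0.8]
width: 0.38
finger_force: 50.2
```

{"name": "carry_out", "arguments": {"deltas": [[0, 0, 0.08, 0, 0, 0, 30], [0, 0, 0.08, 0, 0, 0, 30], [0, 0, 0, 0, 0, 0, 30]]}}

```text
time: 9.05
tcp_pos: [0.666, -0.0618, 0.0105]
eef_rot: [-0.185, 3.134, -0.0]
force: [-1.0, 0.1, 4.3]
width: 0.383
finger_force: 50.7
```

{"name": "carry_out", "arguments": {"deltas": [[0, 0, 0, 0, 0, 0, 42], [0, 0, 0, 0, 0, 0, 42], [0, 0, 0, 0, 0, 0, 42], [0, 0, -0.4, 0, 0, 0, 42], [0, 0, -0.8, 0, 0, 0, 42], [0, 0, -1, 0, 0, 0, 42], [0, 0, -1, 0, 0, 0, 42], [0, 0, -0.8, 0, 0, 0, 42], [0, 0, 0, 0, 0, 0, 60]]}}

```text
time: 9.95
tcp_pos: [0.6683, -0.062, 0.1142]
eef_rot: [-0.185, 3.128, -0.002]
force: [1.0, -0.3, 0.9]
width: 0.645
finger_force: 0.0
```

```bash
python3 d.py .4473 -.0718 .03 87.5
```

```text
t 9.9 tcp [ 0.6683 -0.062   0.1142] psi 96.8 tilt [ 0.008 -0.001 -1.   ] w 55.1 ff 0.0 q [-0.13  0.34  1.73 -0.    1.06 -1.82]
turn z units 1.55 then shift units x,y,z [ 8.81 -0.78  3.37]
```

{"name": "carry_out", "arguments": {"deltas": [[0, 0, 0, 0, 0, 0.8, 60], [0, 0, 0, 0, 0, 0.75, 60], [1, -0.08, 0, 0, 0, 0, 60], [1, -0.08, 0, 0, 0, 0, 60], [1, -0.08, 0, 0, 0, 0, 60], [1, -0.08, 0, 0, 0, 0, 60], [1, -0.08, 0, 0, 0, 0, 60], [1, -0.08, 0, 0, 0, 0, 60], [1, -0.08, 0, 0, 0, 0, 60], [1, -0.08, 0, 0, 0, 0, 60]]}}

```text
time: 10.95
tcp_pos: [0.4628, -0.0686, 0.1082]
eef_rot: [-0.069, -3.139, -0.0]
force: [0.1, 0.0, 0.5]
width: 0.702
finger_force: 0.0
```

{"name": "carry_out", "arguments": {"deltas": [[0.7, -0.1, 0, 0, 0, 0, 60], [0, 0, 1, 0, 0, 0, 60], [0, 0, 1, 0, 0, 0, 60], [0, 0, 0.9, 0, 0, 0, 60], [0, 0, 0, 0, 0, 0, 60], [0, 0, 0, 0, 0, 0, 60]]}}

```text
time: 11.55
tcp_pos: [0.4462, -0.0703, 0.0362]
eef_rot: [-0.069, -3.139, -0.001]
force: [-0.3, 0.6, -0.6]
width: 0.698
finger_force: 0.0
```

```bash
python3 d.py .4473 -.0718 .003 87.5
```

```text
t 11.6 tcp [ 0.4462 -0.0703  0.0362] psi 87.5 tilt [-0.002  0.    -1.   ] w 59.6 ff 0.0 q [-0.21  0.06  2.24  0.    0.84 -1.74]
turn z units -0.0 then shift units x,y,z [-0.05 -0.06  1.33]
```

{"name": "carry_out", "arguments": {"deltas": [[-0.05, -0.06, 0.7, 0, 0, 0, 60], [0, 0, 0.58, 0, 0, 0, 60], [0, 0, 0, 0, 0, 0, 60], [0, 0, 0, 0, 0, 0, 30], [0, 0, 0, 0, 0, 0, 30], [0, 0, 0, 0, 0, 0, 30], [0, 0, 0, 0, 0, 0, 30], [0, 0, 0, 0, 0, 0, 30], [0, 0, 0, 0, 0, 0, 30]]}}

```text
time: 12.45
tcp_pos: [0.4499, -0.0724, 0.0064]
eef_rot: [0.069, 3.138, -0.001]
force: [-0.5, -0.6, 7.1]
width: 0.39
finger_force: 51.0
```

{"name": "carry_out", "arguments": {"deltas": [[0, 0, -0.5, 0, 0, 0, 30], [0, 0, -1, 0, 0, 0, 30], [0, 0, -1, 0, 0, 0, 30], [0, 0, -1, 0, 0, 0, 30], [0, 0, -0.5, 0, 0, 0, 30], [0, 0, 0, 0, 0, 0, 30], [0, 0, 0, 0, 0, 0, 30]]}}

```text
time: 13.15
tcp_pos: [0.4478, -0.072, 0.1044]
eef_rot: [-0.069, -3.141, -0.0]
force: [-0.5, 1.0, 0.0]
width: 0.382
finger_force: 50.1
```

```bash
python3 d.py .6725 -.1294 .03 96.9
```

```text
t 13.2 tcp [ 0.4478 -0.072   0.1044] psi 87.5 tilt [-0.  0. -1.] w 32.6 ff 50.1 q [-0.21 -0.04  2.19  0.    0.99 -1.74]
turn z units -1.57 then shift units x,y,z [-8.65 -3.36  2.98]
```

{"name": "carry_out", "arguments": {"deltas": [[-0.5, 0, 0, 0, 0, 0, 30], [0, 0, 0, 0, 0, -0.8, 30], [0, 0, 0, 0, 0, -0.77, 30], [-1, -0.4, 0, 0, 0, 0, 30], [-1, -0.4, 0, 0, 0, 0, 30], [-1, -0.4, 0, 0, 0, 0, 30], [-1, -0.4, 0, 0, 0, 0, 30], [-1, -0.4, 0, 0, 0, 0, 30], [-1, -0.4, 0, 0, 0, 0, 30], [-1, -0.4, 0, 0, 0, 0, 30]]}}

```text
time: 14.15
tcp_pos: [0.6436, -0.1211, 0.1021]
eef_rot: [0.189, -3.133, -0.001]
force: [0.1, -0.1, -0.9]
width: 0.383
finger_force: 50.1
```

{"name": "carry_out", "arguments": {"deltas": [[-0.6, -0.25, 0, 0, 0, 0, 30], [-0.55, -0.25, 0, 0, 0, 0, 30], [0, 0, 0, 0, 0, 0, 30], [0, 0, 0, 0, 0, 0, 30], [0, 0, 0, 0, 0, 0, 30]]}}

```text
time: 14.65
tcp_pos: [0.6718, -0.1296, 0.1034]
eef_rot: [0.189, -3.133, -0.001]
force: [0.6, -0.5, -0.7]
width: 0.384
finger_force: 50.1
```

```bash
python3 d.py .6725 -.1294 .015 96.9
```

```text
t 14.7 tcp [ 0.6718 -0.1296  0.1034] psi 96.9 tilt [-0.002  0.001 -1.   ] w 32.8 ff 50.1 q [-0.23  0.38  1.7   0.    1.07 -1.92]
turn z units 0.0 then shift units x,y,z [-0.03  0.01  3.54]
```

{"name": "carry_out", "arguments": {"deltas": [[0, 0, 1, 0, 0, 0, 30], [0, 0, 1, 0, 0, 0, 30], [0, 0, 0.9, 0, 0, 0, 30], [0, 0, 0.35, 0, 0, 0, 30], [0, 0, 0.3, 0, 0, 0, 30], [0, 0, 0.08, 0, 0, 0, 30], [0, 0, 0.08, 0, 0, 0, 30], [0, 0, 0, 0, 0, 0, 30], [0, 0, 0, 0, 0, 0, 30]]}}

```text
time: 15.55
tcp_pos: [0.6737, -0.1302, 0.0131]
eef_rot: [-0.189, 3.134, -0.001]
force: [0.2, 0.5, -0.8]
width: 0.385
finger_force: 50.1
```

{"name": "carry_out", "arguments": {"deltas": [[0, 0, 0.08, 0, 0, 0, 30], [0, 0, 0.05, 0, 0, 0, 30], [0, 0, 0, 0, 0, 0, 30]]}}

```text
time: 15.85
tcp_pos: [0.6737, -0.1303, 0.0104]
eef_rot: [-0.189, 3.135, -0.001]
force: [-1.9, -0.8, 5.8]
width: 0.39
finger_force: 50.8
```

Contact with the floor; release, then on to the blue piece.

{"name": "carry_out", "arguments": {"deltas": [[0, 0, 0, 0, 0, 0, 42], [0, 0, 0, 0, 0, 0, 42], [0, 0, 0, 0, 0, 0, 42], [0, 0, -0.4, 0, 0, 0, 42], [0, 0, -0.8, 0, 0, 0, 42], [0, 0, -1, 0, 0, 0, 42], [0, 0, -1, 0, 0, 0, 42], [0, 0, -0.8, 0, 0, 0, 42], [0, 0, 0, 0, 0, 0, 60], [0, 0, 0, 0, 0, 0, 60]]}}

```text
time: 16.85
tcp_pos: [0.6733, -0.1301, 0.1094]
eef_rot: [-0.189, 3.135, -0.001]
force: [-0.3, -0.2, -0.1]
width: 0.701
finger_force: 0.0
```

```bash
python3 d.py .4698 -.1825 .035 14
```

```text
t 16.9 tcp [ 0.6733 -0.1301  0.1094] psi 96.9 tilt [ 0.001 -0.    -1.   ] w 59.9 ff 0.0 q [-0.23  0.38  1.69 -0.    1.07 -1.92]
turn z units 13.82 then shift units x,y,z [-0.06 -8.4   2.98]
```

{"name": "carry_out", "arguments": {"deltas": [[0, 0, 0, 0, 0, 0.99, 60], [0, 0, 0, 0, 0, 0.99, 60], [0, 0, 0, 0, 0, 0.99, 60], [0, 0, 0, 0, 0, 0.99, 60], [0, 0, 0, 0, 0, 0.99, 60], [0, 0, 0, 0, 0, 0.99, 60], [0, 0, 0, 0, 0, 0.99, 60], [0, 0, 0, 0, 0, 0.99, 60], [0, 0, 0, 0, 0, 0.99, 60], [0, 0, 0, 0, 0, 0.99, 60]]}}

```text
time: 17.85
tcp_pos: [0.6713, -0.1297, 0.1062]
eef_rot: [-1.394, -2.811, 0.001]
force: [1.0, 0.5, -0.7]
width: 0.701
finger_force: 0.0
```

{"name": "carry_out", "arguments": {"deltas": [[0, 0, 0, 0, 0, 0.98, 60], [0, 0, 0, 0, 0, 0.98, 60], [0, 0, 0, 0, 0, 0.98, 60], [0, 0, 0, 0, 0, 0.98, 60], [0, -1, 0, 0, 0, 0, 60], [0, -1, 0, 0, 0, 0, 60], [0, -1, 0, 0, 0, 0, 60], [0, -1, 0, 0, 0, 0, 60], [0, -1, 0, 0, 0, 0, 60], [0, -1, 0, 0, 0, 0, 60]]}}

```text
time: 18.85
tcp_pos: [0.5249, -0.1659, 0.1066]
eef_rot: [-1.932, -2.473, 0.002]
force: [0.2, -0.0, -0.1]
width: 0.706
finger_force: 0.0
```

{"name": "carry_out", "arguments": {"deltas": [[-0.03, -1, 0, 0, 0, 0, 60], [-0.03, -1, 0, 0, 0, 0, 60], [0, -0.4, 0, 0, 0, 0, 60], [0, 0, 1, 0, 0, 0, 60], [0, 0, 1, 0, 0, 0, 60], [0, 0, 0.9, 0, 0, 0, 60], [0, 0, 0, 0, 0, 0, 60], [0, 0, 0, 0, 0, 0, 60]]}}

```text
time: 19.65
tcp_pos: [0.469, -0.1818, 0.0355]
eef_rot: [-1.933, -2.474, 0.001]
force: [0.0, 0.1, 0.4]
width: 0.7
finger_force: 0.0
```

```bash
python3 d.py .4698 -.1825 .005 14
```

```text
t 19.6 tcp [ 0.469  -0.1818  0.0355] psi 14.0 tilt [-0.002  0.001 -1.   ] w 59.8 ff 0.0 q [-0.42  0.15  2.14  0.    0.85 -0.66]
turn z units -0.0 then shift units x,y,z [-0.04  0.02  1.22]
```

{"name": "carry_out", "arguments": {"deltas": [[-0.04, 0.02, 0.7, 0, 0, 0, 60], [0, 0, 0.5, 0, 0, 0, 60], [0, 0, 0, 0, 0, 0, 60], [0, 0, 0, 0, 0, 0, 30], [0, 0, 0, 0, 0, 0, 30], [0, 0, 0, 0, 0, 0, 30], [0, 0, 0, 0, 0, 0, 30], [0, 0, 0, 0, 0, 0, 30], [0, 0, 0, 0, 0, 0, 30]]}}

```text
time: 20.55
tcp_pos: [0.4712, -0.1835, 0.0073]
eef_rot: [1.933, 2.474, 0.001]
force: [0.2, 0.2, 5.2]
width: 0.382
finger_force: 50.5
```

{"name": "carry_out", "arguments": {"deltas": [[0, 0, -0.5, 0, 0, 0, 30], [0, 0, -1, 0, 0, 0, 30], [0, 0, -1, 0, 0, 0, 30], [0, 0, -1, 0, 0, 0, 30], [0, 0, -0.5, 0, 0, 0, 30], [0, 0, 0, 0, 0, 0, 30], [0, 0, 0, 0, 0, 0, 30]]}}

```text
time: 21.25
tcp_pos: [0.4697, -0.1829, 0.1058]
eef_rot: [-1.934, -2.475, 0.0]
force: [-0.4, -0.4, -1.9]
width: 0.38
finger_force: 49.9
```

```bash
python3 d.py .5960 -.2978 .03 90
```

```text
t 21.2 tcp [ 0.4697 -0.1829  0.1058] psi 14.0 tilt [-0.001  0.    -1.   ] w 32.4 ff 49.9 q [-0.42  0.06  2.09 -0.    1.   -0.66]
turn z units -12.67 then shift units x,y,z [-5.05 -4.6   3.03]
```

{"name": "carry_out", "arguments": {"deltas": [[-0.95, 0.63, 0, 0, 0, 0, 30], [-0.95, 0.63, 0, 0, 0, 0, 30], [-0.95, 0.63, 0, 0, 0, 0, 30], [-0.95, 0.63, 0, 0, 0, 0, 30], [-0.95, 0.63, 0, 0, 0, 0, 30], [-0.93, 0.63, 0, 0, 0, 0, 30], [0, 0, 0, 0, 0, 0, 30], [0, 0, 0, 0, 0, 0, 30], [0, 0, 0, 0, 0, 0, 30]]}}

```text
time: 22.15
tcp_pos: [0.5945, -0.2969, 0.1044]
eef_rot: [-1.932, -2.472, 0.001]
force: [0.1, 0.8, -1.3]
width: 0.38
finger_force: 49.9
```

```bash
python3 d.py .5960 -.2978 .015 14
```

```text
t 22.1 tcp [ 0.5945 -0.2969  0.1044] psi 14.0 tilt [-0.003  0.002 -1.   ] w 32.5 ff 49.9 q [-0.5   0.35  1.74  0.    1.06 -0.74]
turn z units -0.0 then shift units x,y,z [-0.05  0.05  3.57]
```

{"name": "carry_out", "arguments": {"deltas": [[-0.05, 0.05, 1, 0, 0, 0, 30], [0, 0, 1, 0, 0, 0, 30], [0, 0, 0.9, 0, 0, 0, 30], [0, 0, 0.35, 0, 0, 0, 30], [0, 0, 0.3, 0, 0, 0, 30], [0, 0, 0.08, 0, 0, 0, 30], [0, 0, 0.06, 0, 0, 0, 30], [0, 0, 0, 0, 0, 0, 30], [0, 0, 0, 0, 0, 0, 30]]}}

```text
time: 23.05
tcp_pos: [0.5985, -0.2994, 0.0151]
eef_rot: [1.934, 2.474, 0.0]
force: [-0.2, 0.4, -0.9]
width: 0.379
finger_force: 49.9
```

{"name": "carry_out", "arguments": {"deltas": [[0, 0, 0.07, 0, 0, 0, 30], [0, 0, 0.06, 0, 0, 0, 30], [0, 0, 0, 0, 0, 0, 30]]}}

```text
time: 23.35
tcp_pos: [0.5981, -0.2992, 0.0114]
eef_rot: [1.934, 2.475, 0.0]
force: [-1.7, 0.8, 2.6]
width: 0.384
finger_force: 50.3
```

Contact again; release, then the bit.

{"name": "carry_out", "arguments": {"deltas": [[0, 0, 0, 0, 0, 0, 42], [0, 0, 0, 0, 0, 0, 42], [0, 0, 0, 0, 0, 0, 42], [0, 0, -0.4, 0, 0, 0, 42], [0, 0, -0.8, 0, 0, 0, 42], [0, 0, -1, 0, 0, 0, 42], [0, 0, -1, 0, 0, 0, 42], [0, 0, -0.6, 0, 0, 0, 42], [0, 0, 0, 0, 0, 0, 52], [0, 0, 0, 0, 0, 0, 52]]}}

```text
time: 24.35
tcp_pos: [0.5977, -0.2989, 0.1058]
eef_rot: [1.934, 2.475, 0.0]
force: [-0.5, -0.5, -0.7]
width: 0.609
finger_force: 0.0
```

```bash
python3 d.py .4425 -.315 .035 14
```

```text
t 24.4 tcp [ 0.5977 -0.2989  0.1058] psi 14.0 tilt [ 0. -0. -1.] w 52.0 ff 0.0 q [-0.5   0.35  1.74 -0.    1.06 -0.74]
turn z units -0.0 then shift units x,y,z [ 0.88 -6.18  2.83]
```

{"name": "carry_out", "arguments": {"deltas": [[0.15, -1, 0, 0, 0, 0, 52], [0.15, -1, 0, 0, 0, 0, 52], [0.15, -1, 0, 0, 0, 0, 52], [0.15, -1, 0, 0, 0, 0, 52], [0.15, -1, 0, 0, 0, 0, 52], [0.13, -1, 0, 0, 0, 0, 52], [0, -0.18, 0.6, 0, 0, 0, 52], [0, 0, 1, 0, 0, 0, 52], [0, 0, 0, 0, 0, 0, 52], [0, 0, 0, 0, 0, 0, 52]]}}

```text
time: 25.35
tcp_pos: [0.4418, -0.3139, 0.064]
eef_rot: [-1.932, -2.472, -0.0]
force: [1.1, -1.2, 0.7]
width: 0.605
finger_force: 0.0
```

```bash
python3 d.py .4425 -.315 .006 14
```

```text
t 25.4 tcp [ 0.4418 -0.3139  0.064 ] psi 14.0 tilt [-0.003  0.002 -1.   ] w 51.6 ff 0.0 q [-0.66  0.18  2.04  0.    0.92 -0.91]
turn z units -0.0 then shift units x,y,z [-0.05  0.02  2.32]
```

{"name": "carry_out", "arguments": {"deltas": [[-0.05, 0.02, 1, 0, 0, 0, 52], [0, 0, 0.8, 0, 0, 0, 52], [0, 0, 0.4, 0, 0, 0, 52], [0, 0, 0, 0, 0, 0, 20], [0, 0, 0, 0, 0, 0, 20], [0, 0, 0, 0, 0, 0, 20], [0, 0, 0, 0, 0, 0, 20], [0, 0, 0, 0, 0, 0, 20], [0, 0, 0, 0, 0, 0, 20]], "newtons": 40}}

```text
time: 26.25
tcp_pos: [0.4438, -0.3164, 0.0115]
eef_rot: [1.934, 2.474, 0.0]
force: [-1.0, 0.2, 2.9]
width: 0.269
finger_force: 39.4
```

{"name": "carry_out", "arguments": {"deltas": [[0, 0, -0.5, 0, 0, 0, 20], [0, 0, -1, 0, 0, 0, 20], [0, 0, -1, 0, 0, 0, 20], [0, 0, -1, 0, 0, 0, 20], [0, 0, -1, 0, 0, 0, 20], [0, 0, 0, 0, 0, 0, 20], [0, 0, 0, 0, 0, 0, 20]]}}

```text
time: 26.95
tcp_pos: [0.4437, -0.3163, 0.1242]
eef_rot: [1.933, 2.474, -0.0]
force: [-0.2, -0.3, -1.1]
width: 0.268
finger_force: 39.3
```

```bash
python3 d.py .6646 .1016 .03 14
```

```text
t 26.9 tcp [ 0.4437 -0.3163  0.1242] psi 14.0 tilt [ 0.002 -0.001 -1.   ] w 22.9 ff 39.3 q [-0.67  0.11  1.99 -0.    1.04 -0.91]
turn z units -0.0 then shift units x,y,z [14.08 12.62  3.77]
```

{"name": "carry_out", "arguments": {"deltas": [[0.95, 0.85, 0, 0, 0, 0, 20], [0.95, 0.85, 0, 0, 0, 0, 20], [0.95, 0.85, 0, 0, 0, 0, 20], [0.95, 0.85, 0, 0, 0, 0, 20], [0.95, 0.85, 0, 0, 0, 0, 20], [0.95, 0.85, 0, 0, 0, 0, 20], [0.95, 0.85, 0, 0, 0, 0, 20], [0.95, 0.85, 0, 0, 0, 0, 20], [0.95, 0.85, 0, 0, 0, 0, 20], [0.95, 0.85, 0, 0, 0, 0, 20]]}}

```text
time: 27.95
tcp_pos: [0.591, -0.0328, 0.121]
eef_rot: [-1.933, -2.473, 0.003]
force: [0.4, 0.4, 0.1]
width: 0.273
finger_force: 39.3
```

{"name": "carry_out", "arguments": {"deltas": [[0.95, 0.85, 0, 0, 0, 0, 20], [0.95, 0.85, 0, 0, 0, 0, 20], [0.95, 0.85, 0, 0, 0, 0, 20], [0.95, 0.85, 0, 0, 0, 0, 20], [0.78, 0.72, 0, 0, 0, 0, 20], [0, 0, 0, 0, 0, 0, 20], [0, 0, 0, 0, 0, 0, 20]]}}

```text
time: 28.65
tcp_pos: [0.663, 0.102, 0.121]
eef_rot: [-1.931, -2.475, 0.005]
force: [-0.1, -0.1, -0.5]
width: 0.273
finger_force: 39.4
```

```bash
python3 d.py .6646 .1016 .015 14
```

```text
t 28.6 tcp [0.663 0.102 0.121] psi 14.1 tilt [-0.004 -0.001 -1.   ] w 23.3 ff 39.4 q [ 0.12  0.34  1.71 -0.    1.09 -0.13]
turn z units 0.01 then shift units x,y,z [-0.03  0.06  4.24]
```

{"name": "carry_out", "arguments": {"deltas": [[-0.03, 0.06, 1, 0, 0, 0, 20], [0, 0, 1, 0, 0, 0, 20], [0, 0, 1, 0, 0, 0, 20], [0, 0, 0.8, 0, 0, 0, 20], [0, 0, 0.3, 0, 0, 0, 20], [0, 0, 0.1, 0, 0, 0, 20], [0, 0, 0, 0, 0, 0, 20], [0, 0, 0, 0, 0, 0, 20]]}}

```text
time: 29.45
tcp_pos: [0.6671, 0.1013, 0.0197]
eef_rot: [1.934, 2.474, 0.002]
force: [-0.2, -0.0, 0.3]
width: 0.268
finger_force: 39.4
```

{"name": "carry_out", "arguments": {"deltas": [[0, 0, 0.08, 0, 0, 0, 20], [0, 0, 0.06, 0, 0, 0, 20], [0, 0, 0, 0, 0, 0, 20]]}}

```text
time: 29.75
tcp_pos: [0.6668, 0.1015, 0.0156]
eef_rot: [1.934, 2.474, 0.002]
force: [0.4, 0.5, 1.9]
width: 0.27
finger_force: 39.6
```

Contact. Release and head to the reel.

{"name": "carry_out", "arguments": {"deltas": [[0, 0, 0, 0, 0, 0, 34], [0, 0, 0, 0, 0, 0, 34], [0, 0, 0, 0, 0, 0, 34], [0, 0, -0.6, 0, 0, 0, 34], [0, 0, -0.8, 0, 0, 0, 34], [0, 0, -1, 0, 0, 0, 34], [0, 0, -1, 0, 0, 0, 34], [0, 0, -0.5, 0, 0, 0, 85], [0, 0, 0, 0, 0, 0, 85], [0, 0, 0, 0, 0, 0, 85]]}}

```text
time: 30.75
tcp_pos: [0.6658, 0.1014, 0.1122]
eef_rot: [-1.935, -2.475, 0.0]
force: [0.1, 1.0, -0.4]
width: 0.893
finger_force: 0.0
```

```bash
python3 d.py .5138 .0631 .045 14; sed -i 's/("top")/("top")/' m.py; python3 m.py | grep -A1 -E "amber_|blue_p|foil|bit"; python3 -c "
from h import *
cv2.imwrite('pics/top1.png',get_image('top')['color'][:,:,::-1])"
```

```text
t 30.8 tcp [0.6658 0.1014 0.1122] psi 14.0 tilt [-0. -0. -1.] w 76.3 ff 0.0 q [ 0.11  0.35  1.72  0.    1.07 -0.13]
turn z units -0.0 then shift units x,y,z [-0.01 -6.27  2.69]
amber_long 0.71 [352.2, 162.0, 33.9, 35.3] 660 z% [0.018 0.026 0.029] mean [ 0.6633 -0.0624  0.0255]
   top 555 [ 0.6634 -0.0625  0.0257] rect [663.1 -62.3] [62.7 33.5] 7.3 box [[630.0, -50.0], [634.0, -83.0], [696.0, -75.0], [692.0, -42.0]] circ [663.4 -65.6] 33.2
--
amber_short 0.89 [396.5, 159.1, 26.3, 28.0] 525 z% [0.014 0.026 0.029] mean [ 0.6711 -0.1299  0.0249]
   top 418 [ 0.671  -0.1301  0.0255] rect [ 670.9 -131.1] [42.1 34.6] 6.3 box [[648.0, -116.0], [652.0, -151.0], [694.0, -146.0], [690.0, -112.0]] circ [ 671.2 -130.2] 25.3
--
blue_piece 0.86 [488.4, 199.5, 38.5, 26.4] 742 z% [0.004 0.026 0.029] mean [ 0.5982 -0.2962  0.0229]
   top 537 [ 0.5979 -0.2973  0.0256] rect [ 598.7 -298.2] [34.1 55.1] 14.3 box [[575.0, -276.0], [589.0, -329.0], [622.0, -321.0], [608.0, -267.0]] circ [ 599.1 -298.2] 31.7
--
foil_reel 0.75 [301.2, 260.8, 19.3, 20.3] 164 z% [0.006 0.014 0.018] mean [0.4973 0.0453 0.0391]
   top 146 [0.4982 0.0469 0.0139] rect [500.8  45.7] [17.4 46.9] 49.5 box [[477.0, 54.0], [513.0, 24.0], [524.0, 37.0], [489.0, 68.0]] circ [503.9  49.3] 23.6
bit_dish 0.36 [458.7, 180.2, 103.6, 86.8] 7724 z% [0.002 0.006 0.036] mean [ 0.5831 -0.3001  0.0147]
   top 491 [ 0.604  -0.3052  0.0222] rect [ 583.  -295.7] [144.8 156.7] 0.0 box [[511.0, -217.0], [511.0, -374.0], [655.0, -374.0], [655.0, -217.0]] circ [ 582.5 -293.9] 103.7
amber_tray 0.66 [340.4, 138.5, 99.7, 90.6] 6785 z% [0.002 0.006 0.036] mean [ 0.6555 -0.1004  0.0151]
   top 2248 [ 0.6265 -0.1018  0.0329] rect [655.7 -97.3] [144.9 158.7] 6.8 box [[574.0, -27.0], [593.0, -185.0], [737.0, -168.0], [718.0, -10.0]] circ [654.9 -96.7] 105.5
```

View pics/top1.png

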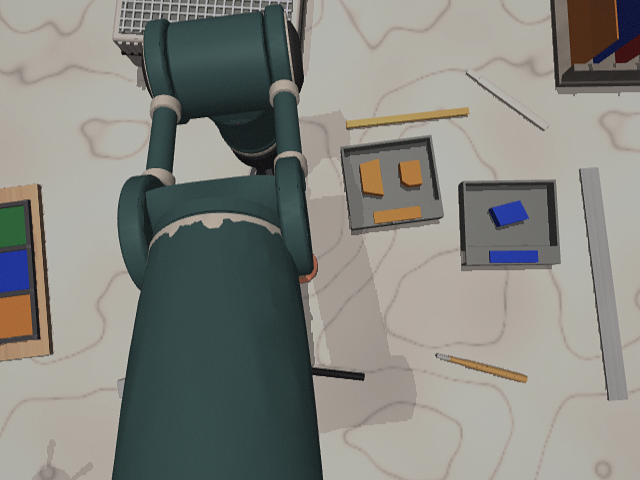

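Both amber pieces lie flat side by side at about (372,177) and (410,173), with the blue piece in its tray at (508,213). The bit and reel are hidden under the arm. Now the reel.

{"name": "carry_out", "arguments": {"deltas": [[0, -1, 0, 0, 0, 0, 85.4], [0, -1, 0, 0, 0, 0, 85.4], [0, -1, 0, 0, 0, 0, 85.4], [0, -1, 0, 0, 0, 0, 85.4], [0, -1, 0, 0, 0, 0, 85.4], [0, -1, 0, 0, 0, 0, 85.4], [0, -0.25, 1, 0, 0, 0, 85.4], [0, 0, 1, 0, 0, 0, 85.4], [0, 0, 0, 0, 0, 0, 85.4], [0, 0, 0, 0, 0, 0, 85.4]]}}

```text
time: 32.35
tcp_pos: [0.5143, 0.0636, 0.0624]
eef_rot: [-1.934, -2.475, 0.001]
force: [0.7, -0.6, 0.3]
width: 1.001
finger_force: 0.0
```

```bash
python3 d.py .5138 .0631 -.003 14
```

```text
t 32.4 tcp [0.5143 0.0636 0.0624] psi 14.0 tilt [-0.001 -0.    -1.   ] w 85.5 ff 0.0 q [ 0.08  0.14  2.09 -0.    0.91 -0.17]
turn z units -0.0 then shift units x,y,z [-0.02 -0.02  2.61]
```

{"name": "carry_out", "arguments": {"deltas": [[0, 0, 0.8, 0, 0, 0, 85.4], [0, 0, 0.8, 0, 0, 0, 85.4], [0, 0, 0.5, 0, 0, 0, 85.4], [0, 0, 0.3, 0, 0, 0, 85.4], [0, 0, 0.15, 0, 0, 0, 85.4], [0, 0, 0, 0, 0, 0, 85.4], [0, 0, 0, 0, 0, 0, 85.4]]}}

```text
time: 33.05
tcp_pos: [0.5152, 0.0637, -0.0008]
eef_rot: [1.934, 2.475, 0.001]
force: [-0.1, -0.4, -1.0]
width: 1.002
finger_force: 0.0
```

{"name": "carry_out", "arguments": {"deltas": [[0, 0, 0, 0, 0, 0, 70], [0, 0, 0, 0, 0, 0, 60], [0, 0, 0, 0, 0, 0, 57], [0, 0, 0, 0, 0, 0, 57], [0, 0, 0, 0, 0, 0, 57], [0, 0, 0, 0, 0, 0, 57]], "newtons": 25}}

```text
time: 33.65
tcp_pos: [0.5149, 0.0637, -0.0004]
eef_rot: [1.935, 2.475, 0.001]
force: [-1.5, -0.1, 5.1]
width: 0.707
finger_force: 26.2
```

{"name": "carry_out", "arguments": {"deltas": [[0, 0, -0.4, 0, 0, 0, 57], [0, 0, -0.8, 0, 0, 0, 57], [0, 0, -1, 0, 0, 0, 57], [0, 0, -1, 0, 0, 0, 57], [0, 0, -1, 0, 0, 0, 57], [0, 0, -0.6, 0, 0, 0, 57], [0, 0, 0, 0, 0, 0, 57], [0, 0, 0, 0, 0, 0, 57]], "newtons": 35}}

```text
time: 34.45
tcp_pos: [0.5141, 0.0636, 0.1183]
eef_rot: [-1.935, -2.475, 0.0]
force: [0.8, -0.1, -0.9]
width: 0.699
finger_force: 38.1
```

```bash
python3 d.py .5945 .2958 .03 14
```

```text
t 34.5 tcp [0.5141 0.0636 0.1183] psi 14.0 tilt [-0. -0. -1.] w 59.7 ff 38.1 q [ 0.08  0.07  2.05 -0.    1.02 -0.17]
turn z units -0.0 then shift units x,y,z [8.23 5.37 3.53]
```

{"name": "carry_out", "arguments": {"deltas": [[0.92, 0.6, 0, 0, 0, 0, 57], [0.92, 0.6, 0, 0, 0, 0, 57], [0.92, 0.6, 0, 0, 0, 0, 57], [0.92, 0.6, 0, 0, 0, 0, 57], [0.92, 0.6, 0, 0, 0, 0, 57], [0.92, 0.6, 0, 0, 0, 0, 57], [0.92, 0.6, 0, 0, 0, 0, 57], [0.92, 0.6, 0, 0, 0, 0, 57], [0.87, 0.57, 0, 0, 0, 0, 57], [0, 0, 0, 0, 0, 0, 57]]}}

```text
time: 35.45
tcp_pos: [0.5946, 0.2982, 0.116]
eef_rot: [-1.931, -2.476, 0.002]
force: [0.1, -0.4, -1.7]
width: 0.701
finger_force: 38.1
```

{"name": "carry_out", "arguments": {"deltas": [[0, 0, 0.8, 0, 0, 0, 57], [0, 0, 0.4, 0, 0, 0, 57], [0, 0, 0, 0, 0, 0, 57], [0, 0, 0, 0, 0, 0, 57]]}}

```text
time: 35.85
tcp_pos: [0.5941, 0.2949, 0.0874]
eef_rot: [-1.935, -2.474, 0.003]
force: [-0.0, 1.1, -0.8]
width: 0.698
finger_force: 38.1
```

```bash
python3 d.py .5945 .2958 .024 14;  python3 -c "
from h import *
p=get_image('scene')
cv2.imwrite('pics/s1.png',cv2.resize(p['color'][220:420,250:510,::-1],None,fx=3,fy=3))"
```

```text
t 35.9 tcp [0.5941 0.2949 0.0874] psi 14.0 tilt [-0.002 -0.001 -1.   ] w 59.6 ff 38.1 q [ 0.42  0.36  1.76 -0.    1.03  0.18]
turn z units -0.01 then shift units x,y,z [0.03 0.02 2.54]
```

View pics/s1.png

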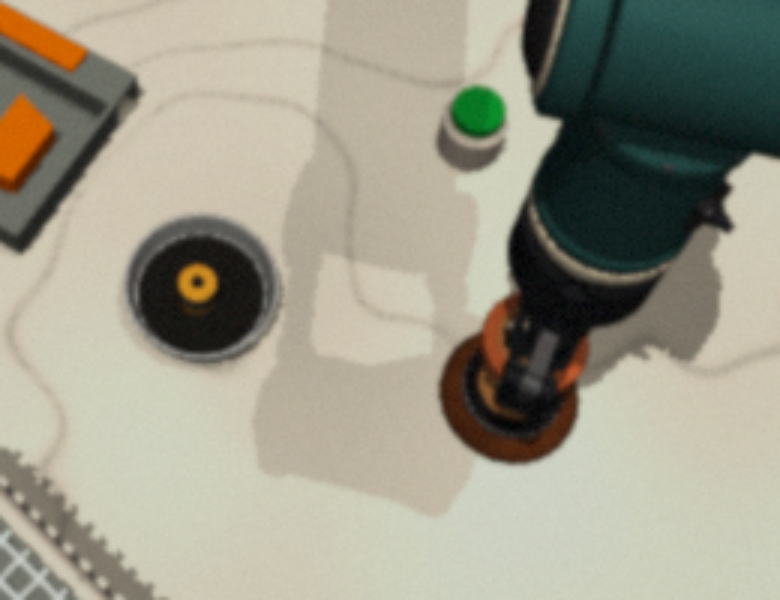

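The crop shows the bit standing in the dish (198,283), and the reel held level above the stand (535,345).

{"name": "carry_out", "arguments": {"deltas": [[0.03, 0.02, 0.4, 0, 0, 0, 57], [0, 0, 0.4, 0, 0, 0, 57], [0, 0, 0.4, 0, 0, 0, 57], [0, 0, 0.4, 0, 0, 0, 57], [0, 0, 0.3, 0, 0, 0, 57], [0, 0, 0.3, 0, 0, 0, 57], [0, 0, 0, 0, 0, 0, 57], [0, 0, 0, 0, 0, 0, 57]]}}

```text
time: 36.7
tcp_pos: [0.5952, 0.2966, 0.0333]
eef_rot: [-1.934, -2.475, 0.001]
force: [0.2, 1.1, -0.8]
width: 0.7
finger_force: 38.1
```

{"name": "carry_out", "arguments": {"deltas": [[0, 0, 0.12, 0, 0, 0, 57], [0, 0, 0.12, 0, 0, 0, 57], [0, 0, 0.08, 0, 0, 0, 57], [0, 0, 0, 0, 0, 0, 57], [0, 0, 0, 0, 0, 0, 57]]}}

```text
time: 37.2
tcp_pos: [0.5952, 0.2966, 0.0255]
eef_rot: [-1.935, -2.475, 0.0]
force: [0.1, -0.2, -0.3]
width: 0.704
finger_force: 38.1
```

{"name": "carry_out", "arguments": {"deltas": [[0, 0, 0.06, 0, 0, 0, 57], [0, 0, 0, 0, 0, 0, 57], [0, 0, 0, 0, 0, 0, 75], [0, 0, 0, 0, 0, 0, 80], [0, 0, 0, 0, 0, 0, 80], [0, 0, -0.4, 0, 0, 0, 80], [0, 0, -0.8, 0, 0, 0, 80], [0, 0, -1, 0, 0, 0, 80], [0, 0, -1, 0, 0, 0, 80], [0, 0, -1, 0, 0, 0, 80]]}}

```text
time: 38.2
tcp_pos: [0.5954, 0.2967, 0.131]
eef_rot: [1.934, 2.475, 0.001]
force: [0.1, 0.1, 0.6]
width: 0.932
finger_force: 0.0
```

{"name": "carry_out", "arguments": {"deltas": [[0.8, -0.8, 0, 0, 0, 0, 80], [0.8, -0.8, 0, 0, 0, 0, 80], [0.8, -0.8, 0, 0, 0, 0, 80], [0.8, -0.8, 0, 0, 0, 0, 80], [0.8, -0.8, 0, 0, 0, 0, 80], [0.8, -0.8, 0, 0, 0, 0, 80], [0.8, -0.8, 0, 0, 0, 0, 80], [0.8, -0.8, 0, 0, 0, 0, 80], [0, 0, 0, 0, 0, 0, 80], [0, 0, 0, 0, 0, 0, 80]]}}

```text
time: 39.2
tcp_pos: [0.4013, 0.4137, 0.1299]
eef_rot: [1.932, 2.476, 0.002]
force: [0.8, 0.1, 0.4]
width: 0.935
finger_force: 0.0
```

```bash
python3 m.py | grep -A1 -E "amber_[ls]|blue_p|foil|flux|grinder";python3 -c "
from h import *
cv2.imwrite('pics/top2.png',get_image('top')['color'][:,:,::-1])"
```

```text
amber_long 0.75 [355.6, 160.7, 29.6, 33.8] 707 z% [0.012 0.026 0.029] mean [ 0.6624 -0.0628  0.0248]
   top 572 [ 0.6627 -0.0632  0.0257] rect [663.1 -62.5] [62.3 34.1] 6.7 box [[630.0, -49.0], [634.0, -83.0], [696.0, -76.0], [692.0, -42.0]] circ [663.2 -66. ] 33.6
--
amber_short 0.76 [397.6, 159.5, 23.7, 23.5] 530 z% [0.013 0.026 0.029] mean [ 0.6708 -0.1296  0.0248]
   top 424 [ 0.6709 -0.1307  0.0255] rect [ 671.1 -130.7] [42.8 34.2] 6.7 box [[648.0, -116.0], [652.0, -150.0], [694.0, -145.0], [690.0, -111.0]] circ [ 671.1 -130.2] 26.5
--
blue_piece 0.9 [489.9, 196.8, 36.2, 26.1] 700 z% [0.007 0.026 0.029] mean [ 0.5977 -0.2963  0.0241]
   top 542 [ 0.5982 -0.297   0.0255] rect [ 598.5 -298.1] [34.5 54.6] 15.1 box [[575.0, -276.0], [589.0, -329.0], [622.0, -320.0], [608.0, -267.0]] circ [ 599.  -298.1] 31.4
--
foil_reel 0.85 [145.7, 200.3, 39.4, 34.4] 795 z% [0.026 0.038 0.04 ] mean [0.5962 0.2952 0.0361]
   top 6 [0.61   0.3127 0.0109] rect [613.7 310. ] [34.3 66.7] 26.7 box [[583.0, 332.0], [613.0, 272.0], [644.0, 288.0], [614.0, 348.0]] circ [601.5 303.8] 33.5
grinder_bit 0.74 [269.7, 172.2, 16.8, 10.6] 227 z% [0.005 0.029 0.033] mean [0.6662 0.1008 0.0252]
   top 156 [0.6662 0.1005 0.029 ] rect [667.5 100.7] [24.5 25.1] 67.1 box [[651.0, 94.0], [674.0, 85.0], [684.0, 107.0], [661.0, 117.0]] circ [667.6 101.4] 13.1
grinder_bit 0.66 [460.2, 180.2, 99.9, 85.3] 7712 z% [0.002 0.006 0.036] mean [ 0.5831 -0.3005  0.0147]
   top 1158 [ 0.5757 -0.2997  0.0289] rect [ 582.8 -297.6] [160.  144.8] 89.8 box [[510.0, -377.0], [655.0, -378.0], [655.0, -218.0], [511.0, -217.0]] circ [ 582.5 -296. ] 105.5
flux_jar 0.63 [219.5, 283.9, 26.4, 23.8] 590 z% [0.019 0.054 0.057] mean [0.4609 0.1719 0.0473]
   top 376 [0.4608 0.1758 0.0548] rect [461.2 176.1] [35.  34.3] 88.4 box [[444.0, 159.0], [478.0, 158.0], [479.0, 193.0], [445.0, 194.0]] circ [460.8 176.2] 17.8
```

View pics/top2.png

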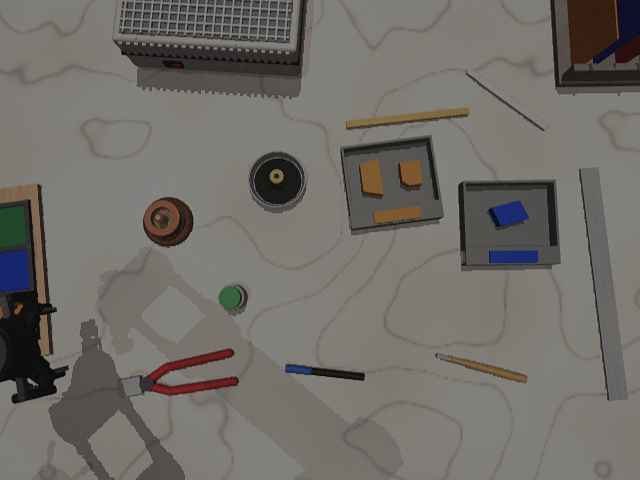

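Everything is in place. The reel is round the post at (168,221) with its top at 38 mm, the bit is in the dish at (277,176), the glass is flat in the trays, and the jar at (232,297) hasn't moved. Handing in.

```bash
python3 -c "
from plant import workorder
print(workorder.hand_in())"
```

```text
the job is handed in; nothing more can be done
None
```

The bench is cleared and the job handed in at about 39 s of the 122 s allowed. My final camera check showed all five items in place and the flux jar unmoved, but the hand-in gave no verdict.

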